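# Square the slide tray on the flatbed scanner and start the scan

## Robot

A 6-joint arm with a two-finger parallel gripper is mounted at the origin on the work surface. World frame = base frame: x ahead of the robot, y to its left, z up, the work surface at z = 0. Lengths are in m, angles in rad, forces in N, time in s.
With the tool pointing down it reaches from about 0.3 to 0.875 m from the base axis. Payload 4.2 kg.
Tool frame: the origin (TCP) lies at the very end of the fingers, on their centre line; the grasp point (between the pads) lies 19 mm behind it; z points along the fingers, y is the line along which they close (so a half turn about z gives the same grasp; the last joint's range is limited). The gripper opens to 85 mm and grips with 20 to 120 N. Pads are 22 mm wide; open, the fingers measure 114 mm over their backs; the gripper's body (76 mm by 85 mm) begins 54 mm behind the grasp point. The pads swing forward as they close: fully open they stand 13 mm farther back than shut.
Start: joints at [-1.354, 0.32, 1.565, -0, 1.257, -0.02], TCP at [0.135, -0.559, 0.231] pointing down, gripper open.
Joint ranges: [-3.11, 3.11], [-0.84, 2.01], [0.21, 2.61], [-1.34, 4.49], [0.05, 2.63], [-2.56, 2.56]. Speed limits (rad/s): [2.57, 2.57, 3.14, 3.14, 3.14, 3.14].

## Interface

Orientations are given as a unit quaternion [w, x, y, z].
In Python, from workcell import bot gives the robot as it stands. The module is installed in compiled form; this text tells all that it offers. Calls block until the motion is done:
- bot.movep(position, orientation): joint-space move of the TCP to a pose.
- bot.move_l(position, rotation=None, v=0.15): straight line of the TCP; rotation=None keeps the orientation; v is the mean speed in m/s.
- bot.movej(angles): joint-space move.
- bot.gripper_to(opening, f_grip=None): finger opening in m; f_grip is the grip in N (None keeps the last); returns when the fingers have stopped.
- bot.wait(seconds).
- bot.ik(position, orientation): joint angles nearest the present ones, or None.
- bot.observe(): the state.
- bot.get_image(name): name is "side" or "top" or "wrist"; returns the picture (384x512x3 uint8, blue, green, red); there is no depth.
- bot.get_calibration(name): a dict with "K" (3x3 intrinsics, pixels), "position" and "orientation" of the camera in the world; the wrist camera has in their place "T_tool_cam" (4x4, takes a point from camera to tool coordinates, whose origin is the TCP and whose axes are the flange's). Camera axes: x right, y down, z forward; pixel columns grow to the right and rows downward; lengths in m; the calibration is good to about 2 mm. A picture is of the moment at which its call begins: read the wrist's pose just before it. get_calibration takes no time and is no camera call.
A pose or a line that the arm cannot do raises bot.IKError and nothing moves.
- bot.close_job(): hands the job in; it is judged then, once.
The state is a dict: "clock": time; "qpos": joint angles; "qd": joint speeds; "tau": joint torques, N m; "position": TCP position; "tool_rot": TCP orientation; "ft_force": force on the tool from outside, world axes, zero at the start; "torque": the same for the moment, N m; "width": finger opening in m; "finger_force": force on a finger pad.
Only numpy, scipy, OpenCV 4.12 (cv2) and the standard library are available. Lean on these libraries where they do the work, as an engineer would, in place of code of your own. Each camera call takes 0.05 s, during which the arm holds its last target. There are 200 camera calls.

## Task

Push the slide tray along the scanner's glass, without picking it up, into the far left corner where the two raised ledges meet, so that it sits square and flush against both ledges. Then press the scan button all the way down and let it go. Leave the cassette, the slide box and the amber jar where they are.

Things in the scene. Friction and masses are not known exactly. Their poses are not given: they have to be found in the camera images.
- scanner: Flatbed scanner without lid, fixed: off-white case 300 (x) x 420 (y) x 45 mm high, dark glass 220 (x) x 300 (y) mm in the middle. Origin: centre of its underside, on the bench; x points from the robot's side to the far ledge, y left, z up. Glass and the grey near and right borders are one flat level, z = 45 mm. Off-white ledges 8 mm higher: far one, face at x = +110 mm; left one, face at y = +150 mm.
- scanner_corner (a point): The corner where the faces of the far ledge and the left ledge meet, at glass level: (110, 150, 45) mm in the scanner's frame, same axes. The left ledge runs from here towards the robot for 220 mm, the far ledge along the whole far side.
- tray_center (a point): Centre (half-way up) of the loose slide tray: flat grey plastic tray 86 (x) x 110 (y) x 15 mm high, 0.1-0.2 kg, with three glass slides, lying on the glass. Axes along its sides, z up; it starts turned up to 0.35 rad from the scanner's axes. Fully home, this point is at (67, 95, 52.5) mm in the scanner's frame, axes parallel. It squares itself when pushed against a ledge.
- scan_button (a joint): Travel of the spring push button, m: 0 released, 0.006 fully down (takes about 4 N); it springs back. It counts as pressed beyond 0.004.
- scan_button_top (a point): Middle of the top of the scan button: round white cap of 24 mm diameter on a small black housing, at x = -130, y = -160 mm in the scanner's frame (near right corner of the scanner); it is pressed straight down.
- cassette: Bystander: small loose white cassette with a wax block, 28 (x) x 40 (y) x 12 mm high, lying on the left part of the scanner's near border. Origin: centre of its underside. Not to be disturbed.
- slide_box: Bystander: closed loose card box 85 x 75 x 33 mm high on the bench left of the scanner. Origin: centre of its underside.
- amber_jar: Bystander: loose amber glass jar with black cap, 60 mm diameter, 85 mm high, on the bench right of the scanner. Origin: centre of its underside.
- tray: The same tray; origin at the centre of its underside, 7.5 mm below tray_center, same axes.
Things that resemble listed ones, but are neither listed nor needed, are in the scene too. Leave any green or red look-alike of the tray alone.

How it is judged:
On the way, in this order (a step that is already met when the one before it is completed fails the run):
1. the tray lies square and flush against both ledges (x of tray_center in the frame of scanner between 0.064 and 0.07 m and y of tray_center in the frame of scanner between 0.092 and 0.098 m and angle between the x axis of tray_center and the x axis of scanner, either way round below 0.04 rad and z of tray_center in the frame of scanner below 0.0555 m), for 0.2 s.
2. the scan button is pressed down (value of joint scan_button above 0.004 m), for 0.05 s.
At the end, for the whole second after the job is handed in: The tray lies flat on the glass within 3 mm of fully home against both ledges and square to them within 0.04 rad (2.3 degrees), at rest; the button has sprung back (below 1.5 mm); cassette, slide box and jar are within 10 mm of where they stood (all of step 1 and value of joint scan_button below 0.0015 m and linear speed of tray below 0.01 m/s and distance of each of cassette, slide_box, amber_jar from where it was at the start of the episode below 0.01 m); the robot touches nothing.
It fails at once if the tray is lifted more than 6 mm off the glass (z of tray_center in the frame of scanner above 0.0585 m).
It fails at once if the tray is tipped by more than 0.15 rad (angle between tray_center's own z axis and vertical above 0.15 rad).
It fails at once if the scan button is pressed while the tray is not home (value of joint scan_button above 0.004 m and not (x of tray_center in the frame of scanner between 0.062 and 0.072 m and y of tray_center in the frame of scanner between 0.09 and 0.1 m and angle between the x axis of tray_center and the x axis of scanner, either way round below 0.06 rad and z of tray_center in the frame of scanner below 0.0555 m)).
It fails at once if the cassette, the slide box or the jar is moved by more than 10 mm (distance of any of cassette, slide_box, amber_jar from where it was at the start of the episode above 0.01 m).
It also fails if it takes over 58 s, if anything falls off the work surface, if the arm or the gripper's body presses on something with over 40 N, if the wrist force passes 120 N, or if a joint passes its speed limit or range.

## Working session

There is one attempt and no reset: what is moved stays moved. The work goes in short steps, each a Python script; the robot and the scene stay as the last script left them, time stands still between calls to the robot, and variables do not carry over. Pictures are saved under pics/ and viewed, at most 10 in all, crops included, and the job is handed in when it is done.

```bash
mkdir -p pics; python3 - <<'E'
from workcell import bot
import cv2
for n in("top","side"):
    cv2.imwrite(f"pics/{n}0.png",bot.get_image(n)); print(n,bot.get_calibration(n))
s=bot.observe();print(s["clock"],s["position"],s["tool_rot"],bot.get_calibration("wrist"))
E
```

```text
top {'K': array([[454.8305745 ,   0.        , 256.40679479],
       [  0.        , 454.8305745 , 191.71138421],
       [  0.        ,   0.        ,   1.        ]]), 'position': array([0.43966261, 0.00686664, 1.37698006]), 'orientation': array([ 0.03408769, -0.70590281,  0.70703906, -0.02519964])}
side {'K': array([[442.68907816,   0.        , 248.75654206],
       [  0.        , 442.68907816, 192.15063951],
       [  0.        ,   0.        ,   1.        ]]), 'position': array([0.22588107, 0.73506613, 0.83448966]), 'orientation': array([ 0.08582491, -0.21953587,  0.89085753, -0.38834386])}
0.1 [ 0.13480681 -0.55854723  0.23058642] [-7.70184725e-04  9.92998216e-01  1.18126811e-01 -7.44573654e-05] {'K': array([[272.32988112,   0.        , 255.51737269],
       [  0.        , 272.32988112, 190.77710241],
       [  0.        ,   0.        ,   1.        ]]), 'T_tool_cam': array([[-2.73886003e-04, -9.54413702e-01, -2.98486867e-01,
         7.55542651e-02],
       [ 9.99999877e-01, -3.84666214e-04,  3.12391420e-04,
         4.25524511e-04],
       [-4.12968465e-04, -2.98486745e-01,  9.54413691e-01,
        -1.41040141e-01],
       [ 0.00000000e+00,  0.00000000e+00,  0.00000000e+00,
         1.00000000e+00]])}
```

View pics/top0.png

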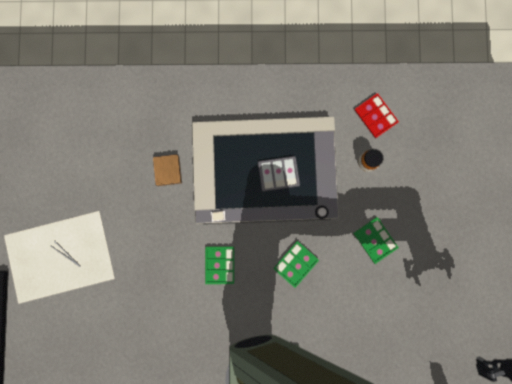

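View pics/side0.png

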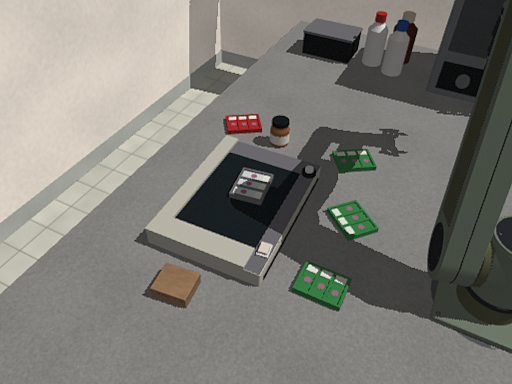

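The top view shows the scanner (about 193–336, 118–222), with the grey tray at (279,173), the button at (322,212) and the cassette at (218,217). Green and red look-alikes lie around the scanner. I'll zoom in for exact pixels.

```bash
python3 - <<'E'
import cv2
i=cv2.imread("pics/top0.png")[110:230,185:345]
i=cv2.convertScaleAbs(i,alpha=1.4,beta=15)
cv2.imwrite("pics/crop.png",cv2.resize(i,None,fx=5,fy=5,interpolation=cv2.INTER_CUBIC))
E
```

```text
(no output)
```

View pics/crop.png

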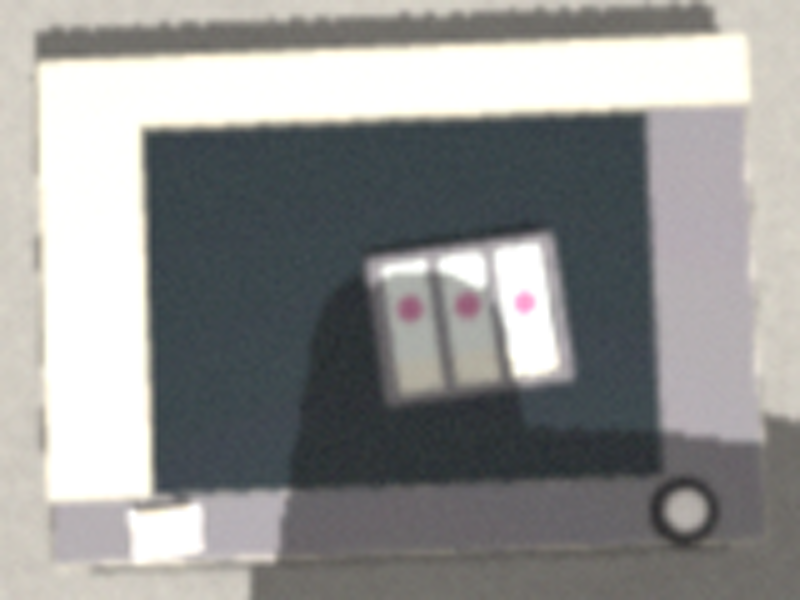

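The crop gives these pixels:
- **Glass corners:** (146,128), (645,113), (661,472), (157,490)
- **Tray top corners:** (365,255), (552,230), (576,380), (388,405)
- **Button:** (686,509)
- **Cassette:** (165,530)

```bash
cat > h.py <<'E'
import numpy as np
from scipy.spatial.transform import Rotation as R
from workcell import bot
def ray(px,z,K,pos,q):
    d=R.from_quat(np.roll(q,-1)).apply(np.linalg.inv(K)@[px[0],px[1],1]); return (pos+d*(z-pos[2])/d[2])[:2]
def top(px,z):
    c=bot.get_calibration("top"); return ray(px,z,c["K"],c["position"],c["orientation"])
def fit(model,world):   # 2D rigid: world = Rm m + t
    m=np.array(model,float);w=np.array(world);a=m-m.mean(0);b=w-w.mean(0)
    th=np.arctan2((a[:,0]*b[:,1]-a[:,1]*b[:,0]).sum(),(a*b).sum())
    c,s=np.cos(th),np.sin(th);M=np.array([[c,-s],[s,c]]);t=w.mean(0)-M@m.mean(0)
    return t,th,w-(m@M.T+t)
E
python3 - <<'E'
from h import *
f=lambda u,v,z: top((185+(u+.5)/5-.5,110+(v+.5)/5-.5),z)
mod=[(.11,.15),(.11,-.15),(-.11,-.15),(-.11,.15),(.15,.21),(.15,-.21),(-.15,-.21),(-.15,.21)]
w=[f(146,128,.045),f(645,113,.045),f(661,472,.045),f(157,490,.045),f(38,60,.053),f(748,35,.053),f(765,540,.045),f(50,560,.045)]
t,th,r=fit(mod,w);print("scanner",t,th,(r*1e3).round(1).tolist())
c,s=np.cos(th),np.sin(th);M=np.array([[c,-s],[s,c]])
w=[f(365,255,.06),f(552,230,.06),f(576,380,.06),f(388,405,.06)]
p,a,r=fit([(.043,.055),(.043,-.055),(-.043,-.055),(-.043,.055)],w);print("tray",p,a,(r*1e3).round(1).tolist(),"in scanner",M.T@(p-t),a-th)
print("button pred",t+M@[-.13,-.16],"seen z60",f(686,509,.06),"cassette in scanner",M.T@(f(165,530,.057)-t))
E
```

```text
scanner [ 0.61778069 -0.00113736] 0.029370657907860115 [[-2.8, -1.9], [-3.7, 1.5], [2.9, 1.1], [1.7, -3.4], [-1.5, 0.5], [-0.6, -0.1], [1.3, 2.1], [2.5, 0.3]]
tray [ 0.60481148 -0.04148654] 0.13792169719799827 [[1.8, 0.9], [1.1, 0.5], [-1.8, -0.9], [-1.1, -0.5]] in scanner [-0.01414853 -0.03995092] 0.10855103929013815
button pred [ 0.49253539 -0.16488599] seen z60 [ 0.49288751 -0.16557641] cassette in scanner [-0.13239151  0.1412371 ]
```

```bash
cat >> h.py <<'E'
T=np.array([.61778,-.00114]);TH=.02937
M=np.array([[np.cos(TH),-np.sin(TH)],[np.sin(TH),np.cos(TH)]])
def W(x,y,z): return np.append(T+M@[x,y],z)
def Q(psi): psi+=TH; return [0,np.cos(psi/2),np.sin(psi/2),0]
def S(): s=bot.observe(); return M.T@(np.array(s["position"][:2])-T),s
def push(a,b,z,n,base,F=5.,step=.0015,v=.06):
    """straight push from a to b (scanner xy), then steps along n until the resistance passes F"""
    n=np.array(n,float);bot.move_l(W(*b,z),v=v)
    for k in range(12):
        f=-(M.T@(S()[1]["ft_force"][:2]-base))@n
        if f>F: break
        bot.move_l(W(*(np.array(b)+n*step*(k+1)),z),v=.03)
    p,s=S();print("end",p.round(4),"z",s["position"][2].round(4),"f",round(float(f),2),"k",k,"t",s["clock"])
E
python3 - <<'E'
from h import *
import cv2
bot.gripper_to(.03)
bot.movep(W(-.095,-.04,.15),Q(0)); bot.move_l(W(-.095,-.04,.049))
s=bot.observe();base=np.array(s["ft_force"][:2]);print(s["ft_force"],s["width"],s["clock"])
push(None,(.007,-.04),.049,(1,0),base)
cv2.imwrite("pics/w1.png",bot.get_image("top")[100:240,175:355].repeat(4,0).repeat(4,1))
E
```

```text
[0.86352871 1.07899419 0.23162143] 0.03020132437104321 3.8167
end [ 0.0104 -0.04  ] z 0.049 f 6.05 k 3 t 6.4167
```

View pics/w1.png

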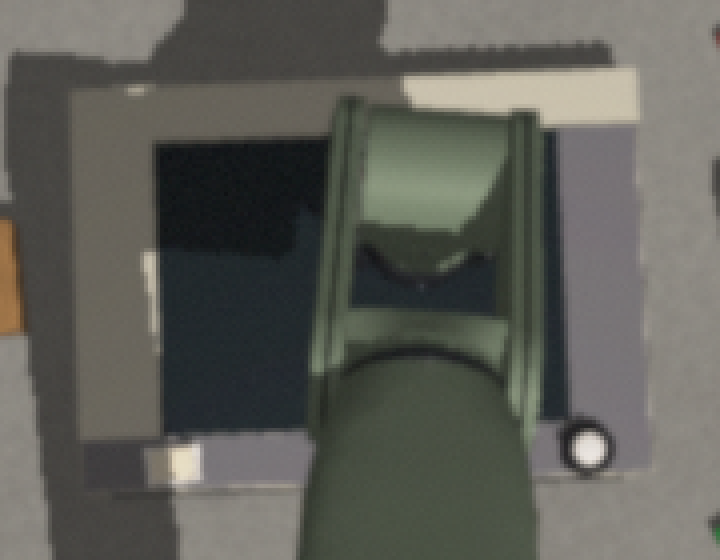

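The push stopped on the far ledge, 2.6 mm short of the estimate. That fits the scanner pose error and finger depth. The tray is hidden under the arm in this view. Next is the left push.

```bash
python3 - <<'E'
from h import *
import cv2
bot.move_l(W(-.03,-.04,.049)); bot.move_l(W(-.03,-.04,.12),v=.25)
a=W(.060,-.137,.12)
psi=min((np.pi/2,-np.pi/2),key=lambda p:(lambda j:9 if j is None else abs(j[5]))(bot.ik(a,Q(p))))
bot.movep(a,Q(psi)); bot.move_l(W(.060,-.137,.049))
s=bot.observe();base=np.array(s["ft_force"][:2]);print(psi,s["clock"],s["qpos"])
push(None,(.060,.023),.049,(0,1),base)
bot.move_l(W(.060,.0,.049)); bot.move_l(W(.060,-.03,.12),v=.25)
bot.movep(W(-.08,.0,.2),Q(0))
i=bot.get_image("wrist"); cv2.imwrite("pics/w2.png",i)
cv2.imwrite("pics/t2.png",cv2.resize(bot.get_image("top")[110:230,185:345],None,fx=5,fy=5,interpolation=cv2.INTER_CUBIC))
print(S()[1]["clock"])
E
```

```text
1.5707963267948966 9.45 [-2.13715559e-01  6.46854150e-01  1.48906391e+00  4.85213102e-06
  1.00450093e+00 -2.43138839e-01]
end [0.0603 0.0282] z 0.0491 f 6.53 k 4 t 13.2667
15.5917
```

View pics/w2.png

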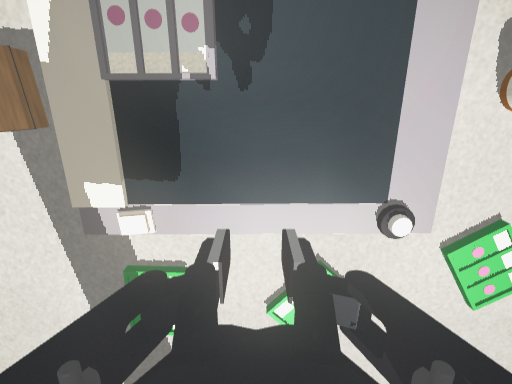

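View pics/t2.png

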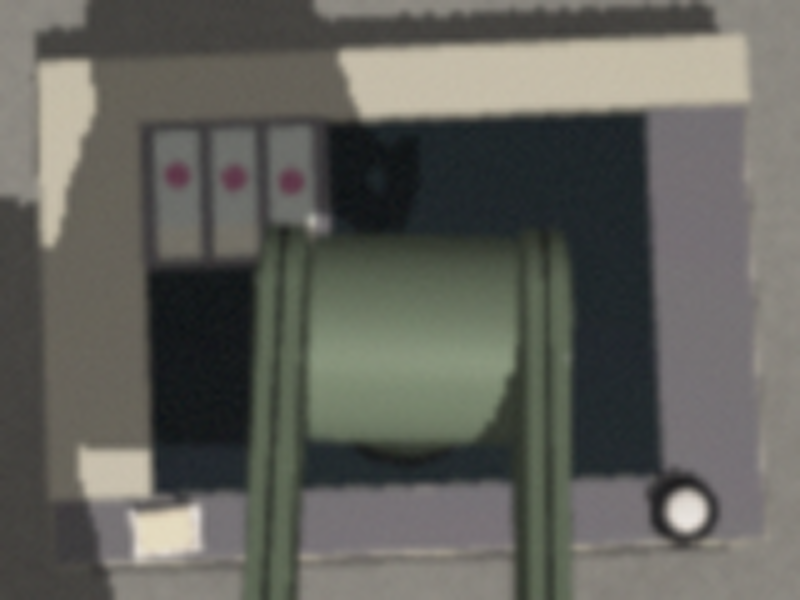

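The tray sits in the corner and looks square. I'll nudge it once more along both axes to seat it, then check from nearer.

```bash
python3 - <<'E'
from h import *
import cv2
bot.movep(W(-.02,.09,.1),Q(0)); bot.move_l(W(-.02,.09,.049))
base=np.array(S()[1]["ft_force"][:2]); push(None,(.004,.09),.049,(1,0),base)
bot.move_l(W(-.02,.09,.049)); bot.move_l(W(-.02,.03,.11),v=.25)
bot.movep(W(.060,-.005,.1),Q(np.pi/2)); bot.move_l(W(.060,-.005,.049))
base=np.array(S()[1]["ft_force"][:2]); push(None,(.060,.022),.049,(0,1),base)
bot.move_l(W(.060,.0,.049)); bot.move_l(W(.060,-.03,.12),v=.25)
bot.movep(W(-.03,.09,.2),Q(0)); bot.wait(.3)
s=bot.observe(); i=bot.get_image("wrist"); print(s["clock"],s["position"].tolist(),s["tool_rot"].tolist())
cv2.imwrite("pics/w3.png",cv2.resize(i[:230,100:420],None,fx=2.5,fy=2.5,interpolation=cv2.INTER_CUBIC))
E
```

```text
end [0.0099 0.09  ] z 0.0489 f 5.78 k 5 t 18.525
end [0.06   0.0282] z 0.049 f 6.18 k 5 t 23.1583
25.8167 [0.5852195257347597, 0.08779647611539658, 0.19985830800058937] [3.4079206599599654e-06, 0.9998933066802549, 0.01460703447158581, -9.893612831981756e-05]
```

View pics/w3.png

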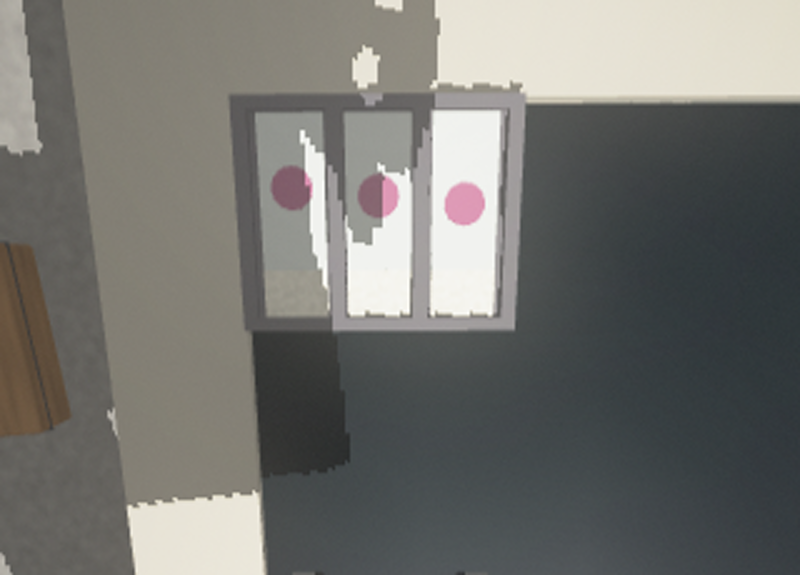

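The tray is tight against both ledges (edges at 235–525, 95–330) and square, and the second pushes stopped within 0.5 mm of the first. Now the button.

```bash
python3 - <<'E'
from h import *
bot.gripper_to(0.0)
b=[.4927,-.1652]
bot.movep(b+[.12],Q(0)); bot.move_l(b+[.085])
f0=bot.observe()["ft_force"][2]; z=.085; L=[]
while z>.045:
    z-=.001; bot.move_l(b+[z],v=.03); s=bot.observe(); f=s["ft_force"][2]-f0
    L.append((round(z,4),round(float(f),2)))
    if f>9 or s["clock"]>50: break
bot.wait(.3); print(L,s["clock"],bot.observe()["position"])
bot.move_l(b+[.12]); print(bot.observe()["clock"])
E
```

```text
[(0.084, -0.35), (0.083, 0.12), (0.082, 0.55), (0.081, -0.46), (0.08, -1.22), (0.079, -0.92), (0.078, -1.18), (0.077, -0.58), (0.076, -1.0), (0.075, -0.12), (0.074, 0.58), (0.073, -1.07), (0.072, -1.29), (0.071, -0.87), (0.07, -1.46), (0.069, -0.92), (0.068, -1.18), (0.067, -0.09), (0.066, -0.15), (0.065, 0.99), (0.064, 2.17), (0.063, 2.47), (0.062, 2.49), (0.061, 3.45), (0.06, 10.22)] 33.9833 [ 0.49286704 -0.16524954  0.06091472]
34.8333
```

The force rose like a spring from z = 66 mm, then hit a hard stop at about 60.5 mm, so the full 6 mm of travel was used. The arm is clear of everything.

```bash
python3 -c "
from h import *
bot.move_l([.4927,-.1652,.17]); bot.wait(.5); print(bot.close_job())"
```

```text
the job is handed in; nothing more can be done
None
```

I pushed the tray flush and square into the far left corner, pressed the button fully down and released it, kept clear of the cassette, slide box and jar, and handed in the job; it returned no verdict.

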